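# Close the storage jars with their own lids

### The job

The four stoneware jars stand open and their bamboo lids lie about on the worktop. Put each lid on the jar it was made for (same shape and size), stopper fully in the mouth and the board flat on the rim all round. Set the lids down rather than dropping them, leave the jars standing where they are, and do not push the salt shaker away or knock it over.

Things in the scene. Friction and masses are not known exactly. Their poses are not given: they have to be found in the camera images.
- large_round_knob (a point): Large round lid, loose, 85 g: bamboo board, round, 96 mm across, 8 mm thick; round knob on it, 24 mm thick, 28 mm tall; tapered cork stopper under it, 9 mm deep, 8 mm (foot) to 3 mm (top) clear of its jar's wall all round. Point: middle of the knob, 14 mm above the board's top, 31 mm above the stopper's foot (it stands on that), 22 mm above the board's underside, which rests on the rim. z up.
- large_round_mouth (a point): Large round jar, open, loose, about 0.5 kg: white stoneware, round, 92 mm across and 68 mm tall, mouth 82 mm across, a lemon inside; wall 5 mm. Point: middle of the mouth, level with the top of the rim. z up.
- small_round_knob (a point): Small round lid, loose, 55 g: bamboo board, round, 75 mm across, 8 mm thick; round knob on it, 24 mm thick, 28 mm tall; tapered cork stopper under it, 9 mm deep, 8 mm (foot) to 3 mm (top) clear of its jar's wall all round. Point: middle of the knob, 14 mm above the board's top, 31 mm above the stopper's foot (it stands on that), 22 mm above the board's underside, which rests on the rim. z up.
- small_round_mouth (a point): Small round jar, open, loose, about 0.5 kg: white stoneware, round, 71 mm across and 74 mm tall, mouth 61 mm across, a head of garlic inside; wall 5 mm. Point: middle of the mouth, level with the top of the rim. z up.
- square_knob (a point): Square lid, loose, 75 g: bamboo board, square with rounded corners, 84 x 84 mm, 8 mm thick; round knob on it, 24 mm thick, 28 mm tall; tapered cork stopper under it, 9 mm deep, 8 mm (foot) to 3 mm (top) clear of its jar's wall all round. Point: middle of the knob, 14 mm above the board's top, 31 mm above the stopper's foot (it stands on that), 22 mm above the board's underside, which rests on the rim. z up, x and y along its sides.
- square_mouth (a point): Square jar, open, loose, about 0.5 kg: white stoneware, square with rounded corners, 80 x 80 mm and 62 mm tall, mouth 70 x 70 mm, white and brown sugar lumps inside; wall 5 mm. Point: middle of the mouth, level with the top of the rim. z up, x and y along its sides.
- oblong_knob (a point): Oblong lid, loose, 75 g: bamboo board, oblong with rounded corners, 102 mm (x) by 68 mm (y), 8 mm thick; round knob on it, 24 mm thick, 28 mm tall; tapered cork stopper under it, 9 mm deep, 8 mm (foot) to 3 mm (top) clear of its jar's wall all round. Point: middle of the knob, 14 mm above the board's top, 31 mm above the stopper's foot (it stands on that), 22 mm above the board's underside, which rests on the rim. z up, x and y along its sides.
- oblong_mouth (a point): Oblong jar, open, loose, about 0.5 kg: white stoneware, oblong with rounded corners, 98 mm (x) by 64 mm (y) and 60 mm tall, mouth 88 by 54 mm, a row of biscuits inside; wall 5 mm. Point: middle of the mouth, level with the top of the rim. z up, x and y along its sides.
- salt_shaker_middle (a point): Glass salt shaker with a grey top, 44 mm across, 90 mm tall, standing loose on the strip of worktop in front of the sink; a bystander. The point is its middle, half-way up; z up.
Mind the look-alikes: they are no part of the job. What is shaped like the part that bears square_mouth but blue or turquoise is not meant.

How it is judged:
By the outcome, as a careful person would: the job done as asked, in the order asked, and still so for the second after the job is handed in, with the robot touching nothing.
It also fails if it takes over 109 s, if anything falls off the work surface, if the arm or the gripper's body presses on something with over 40 N, if the wrist force passes 120 N, or if a joint passes its speed limit or range.

### The arm

A 6-joint arm with a two-finger parallel gripper is mounted at the origin on a cart in front of the work surface, level with it; the furniture and walls round the work are solid. World frame = base frame: x ahead of the robot, y to its left, z up, the work surface at z = 0. Lengths are in m, angles in rad, forces in N, time in s.
With the tool pointing down it reaches from about 0.4 to 0.925 m from the base axis. Payload 3.4 kg.
Tool frame: the origin (TCP) lies midway between the tips of the shut fingers; the grasp point (between the pads) lies 19 mm behind it; z points along the fingers, y is the line along which they close (so a half turn about z gives the same grasp; the last joint's range is limited). The gripper opens to 85 mm and grips with 20 to 120 N. Pads are 22 mm wide; open, the fingers measure 114 mm over their backs; the gripper's body (76 mm by 85 mm) begins 54 mm behind the grasp point. The pads swing forward as they close: fully open they stand 13 mm farther back than shut.
Start: joints at [-1.228, 0.307, 1.506, -0, 1.328, -0.073], TCP at [0.233, -0.526, 0.231] pointing down, gripper open.
Joint ranges: [-3.12, 3.12], [-1.05, 2.28], [0.14, 2.33], [-1.42, 4.57], [0.1, 2.73], [-2.68, 2.68]. Speed limits (rad/s): [2.57, 2.57, 3.14, 3.14, 3.14, 3.14].

### API

Orientations are given as a unit quaternion [x, y, z, w].
In Python, from plant import * gives the robot as it stands.
- The arm moves only by the tool send_rows, never from a script. Its argument "moves" is text: rows parted by semicolons, each of 5 numbers parted by spaces: the finger opening in mm, from 0 to 85.4, then the shift along the world's x, y, z in units of 0.3 m (1.0 is 0.3 m), then the turn about the world's z in units of 0.5 rad (1.0 is 0.5 rad). A call has 1 to 12 rows; each row is the pose to reach, as a shift and turn from the pose commanded when the call began; what a row does not reach only later rows make up. A row lasts 1/10 s, in which the tool goes at most 50 mm and 8.59 degrees, less where a joint would pass 70% of its speed; a pose out of reach is approached as far as the arm can. A call with a number of a shift or a turn outside -1 to 1 is refused whole. A call with a gripper value outside its range is refused whole. The fingers move at their own pace and stop on an object; "force" is the grip in N (left out, the last holds). Time passes only in rows, so rows that repeat a pose let the fingers close. It gives the time, the measured TCP pose, the force, the opening and the grip force at its end, in the units of the state.
- read_state(): the state, without advancing time (a new reading comes with each control period).
- grab_frame(name): name is "scene" or "top"; returns the picture (480x640x3 uint8, red, green, blue); there is no depth.
- camera_params(name): a dict with "intrinsics" (3x3 intrinsics, pixels), "k1" (the pictures are not rectified: a ray, as slopes to the right and down, at radius r is drawn at 1 + k1 r^2 times it, then the intrinsics apply), "xyz" and "attitude" of the camera in the world. Camera axes: x right, y down, z forward; pixel columns grow to the right and rows downward; lengths in m; the calibration is good to about 2 mm. A picture is of the moment at which its call begins. camera_params takes no time and is no camera call.
- close_job(): hands the job in; it is judged then, once.
The state is a dict: "clock": time; "joints": joint angles; "joint_vel": joint speeds; "joint_efforts": joint torques, N m; "position": TCP position; "tool_rot": TCP orientation; "wrist_force": force on the tool from outside, world axes, zero at the start; "moment": the same for the moment, N m; "finger_gap": opening from 0.0 (shut) to 1.0 (fully open); "grasp_force": force on a finger pad.
Only numpy, scipy, OpenCV 4.12 (cv2) and the standard library are available. Lean on these libraries where they do the work, as an engineer would, in place of code of your own. Each camera call takes 0.05 s, during which the arm holds its last target. There are 200 camera calls.

## Working session

There is one attempt and no reset: what is moved stays moved. The work goes in short steps, Python scripts to look and compute and a tool call to move; the robot and the scene stay as the last step left them, time stands still between calls to the robot, and variables do not carry over. Pictures are saved under pics/ and viewed, at most 14 in all, crops included, and the job is handed in when it is done.

Besides the shell and the picture viewer there is one more tool, called after "Call:" as name(argument=value, ...), one argument or row to a line, values as JSON. send_rows: Moves the arm, as the interface text tells. Shifts and turns lie within -1 to 1; 1 stands for 0.3 m of shift or 0.5 rad of turn. Its arguments: {"type":"object","properties":{"moves":{"type":"string"},"force":{"type":"number"}},"required":["moves"]}

```bash
mkdir -p pics; ls; python3 - <<'E'
from plant import *
import cv2
for n in ("scene","top"):
    f=grab_frame(n); cv2.imwrite(f"pics/{n}0.png",f[:,:,::-1]); print(n,camera_params(n))
print(read_state())
E
```

```text
pics
scene {'intrinsics': array([[607.8063668 ,   0.        , 310.74922126],
       [  0.        , 607.8063668 , 231.60903858],
       [  0.        ,   0.        ,   1.        ]]), 'k1': 0.01666661072521581, 'xyz': array([-0.41460728,  0.84227283,  1.06119144]), 'attitude': array([-0.41511794,  0.80692301, -0.3792761 ,  0.1808369 ])}
top {'intrinsics': array([[442.93718348,   0.        , 312.07214645],
       [  0.        , 442.93718348, 238.53544984],
       [  0.        ,   0.        ,   1.        ]]), 'k1': -0.004689108671823929, 'xyz': array([0.24048163, 0.11328183, 1.52697739]), 'attitude': array([ 0.71171119, -0.69608001,  0.06007064, -0.07301595])}
{'clock': 0.1, 'joints': array([-1.22748389e+00,  3.07530760e-01,  1.50754582e+00, -1.63662137e-05,
        1.32840950e+00, -7.34894936e-02]), 'joint_vel': array([-0.00109917, -0.00162503, -0.00514784, -0.0007137 , -0.00017418,
       -0.00098843]), 'joint_efforts': array([ 1.23791187e-04, -4.58528423e+01, -2.52607602e+01, -1.51620238e-04,
        5.55032166e-03, -2.41299955e-05]), 'position': array([ 0.2325469 , -0.5251879 ,  0.23045335]), 'tool_rot': array([ 9.78362153e-01,  2.06897563e-01, -1.35205358e-04, -9.37043294e-04]), 'wrist_force': array([-0.35849167, -0.6185873 ,  0.31791019]), 'moment': array([ 0.0341901 ,  0.03484743, -0.01812172]), 'grasp_force': 0.0, 'finger_gap': 0.9979364175000628}
```

View pics/scene0.png

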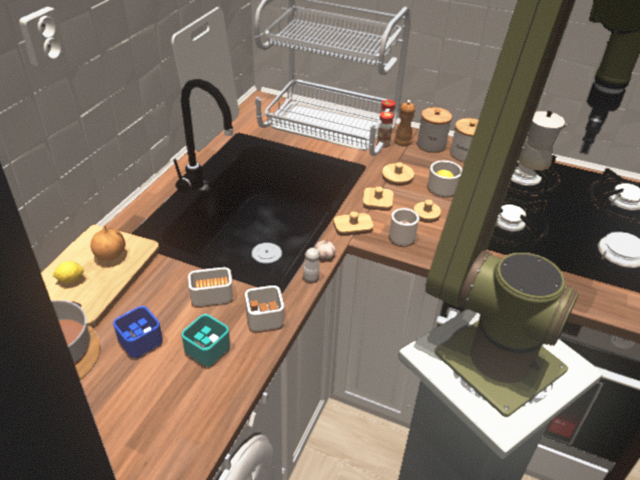

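View pics/top0.png

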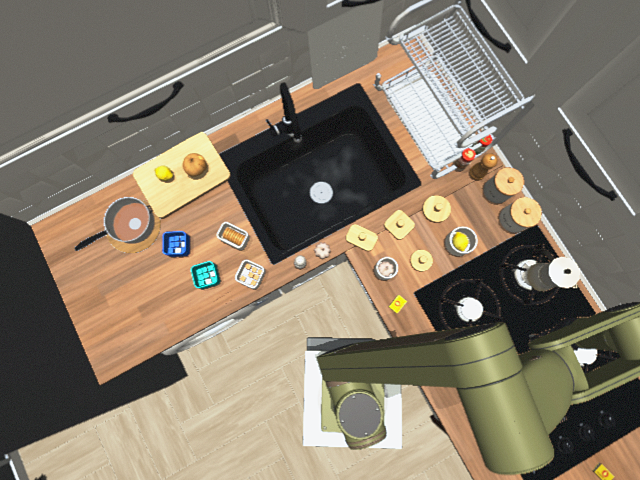

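Scene view: lids run along the strip right of the sink, and the jars are split left and right of it. In the top view:
- **Lids:** oblong (362,237), square (399,224), large round (436,208), small round (421,260).
- **White jars:** oblong (232,235), square with white and brown lumps (250,273), small round (386,267), large round with lemon (461,241).
- **Look-alikes to leave alone:** blue square pot (176,244), turquoise square pot (205,275), canisters with wooden lids (509,182) and (525,212), and yellow cards (398,303).
- **Shaker:** (300,262).

Next I'll check these choices in close crops.

```bash
cat > h.py <<'E'
import numpy as np, cv2
from scipy.spatial.transform import Rotation as R
from plant import *
def rays(cam,px):
    c=camera_params(cam); px=np.asarray(px,float).reshape(-1,2)
    K=c["intrinsics"]; u=cv2.undistortPoints(px.reshape(-1,1,2),K,np.array([c["k1"],0,0,0,0.])).reshape(-1,2)
    d=R.from_quat(c["attitude"]).apply(np.c_[u,np.ones(len(u))]); return c["xyz"],d
def onto(cam,px,z):
    o,d=rays(cam,px); return (o+d*((z-o[2])/d[:,2])[:,None])[:,:2]
def proj(cam,p):
    c=camera_params(cam); q=R.from_quat(c["attitude"]).inv().apply(np.atleast_2d(p)-c["xyz"])
    s=q[:,:2]/q[:,2:]; s=s*(1+c["k1"]*(s**2).sum(1,keepdims=True)); K=c["intrinsics"]
    return s*[K[0,0],K[1,1]]+K[:2,2]
E
python3 - <<'E'
from h import *
top=cv2.imread("pics/top0.png"); sc=cv2.imread("pics/scene0.png")
jt=[(232,235),(250,273),(386,267),(461,241)]; hs=[.06,.062,.074,.068]
lt=[(362,237),(399,224),(421,260),(436,208)]
t=lambda im,c,w:cv2.resize(im[int(c[1])-w:int(c[1])+w,int(c[0])-w:int(c[0])+w],(200,200),interpolation=cv2.INTER_NEAREST)
js=[(210,287),(264,308),(404,226),(445,178)]
im=np.vstack([np.hstack([t(top,c,25) for c in jt]),np.hstack([t(sc,c,33) for c in js]),np.hstack([t(top,c,25) for c in lt])])
cv2.imwrite("pics/c1.png",im)
hsv=cv2.cvtColor(top,cv2.COLOR_BGR2HSV); hs2=cv2.cvtColor(sc,cv2.COLOR_BGR2HSV)
for c in lt: print("lid",hsv[c[1]-8:c[1]+9:4,c[0]-8].tolist(), onto("top",c,.017))
for c,h in zip(jt,hs): print("jar",onto("top",c,h))
print("wood",hsv[250,350],hsv[255,400],hsv[300,250],hsv[190,420],"scene lids",hs2[176,390],hs2[228,345])
print("shaker",onto("top",(300,262),.09),onto("scene",(312,280),0))
E
```

```text
lid [[29, 69, 245], [28, 79, 245], [27, 80, 245], [28, 73, 246], [13, 115, 102]] [[ 0.53722072 -0.02846571]]
lid [[28, 84, 249], [28, 76, 245], [25, 95, 245], [27, 86, 245], [21, 117, 226]] [[ 0.5859961  -0.15696354]]
lid [[15, 120, 225], [29, 75, 246], [26, 84, 246], [29, 72, 250], [12, 132, 183]] [[ 0.46107877 -0.2304917 ]]
lid [[29, 68, 247], [30, 69, 245], [30, 65, 245], [29, 68, 245], [30, 71, 249]] [[ 0.64604208 -0.28693255]]
jar [[0.52662179 0.4151613 ]]
jar [[0.39871103 0.34725164]]
jar [[ 0.42704372 -0.10222844]]
jar [[ 0.52039971 -0.35318611]]
wood [ 15 103 240] [ 15 123 226] [ 14 108 181] [ 12 111 211] scene lids [ 25  78 253] [ 24  88 252]
shaker [[0.43536669 0.18062866]] [[0.42997264 0.1908105 ]]
```

View pics/c1.png

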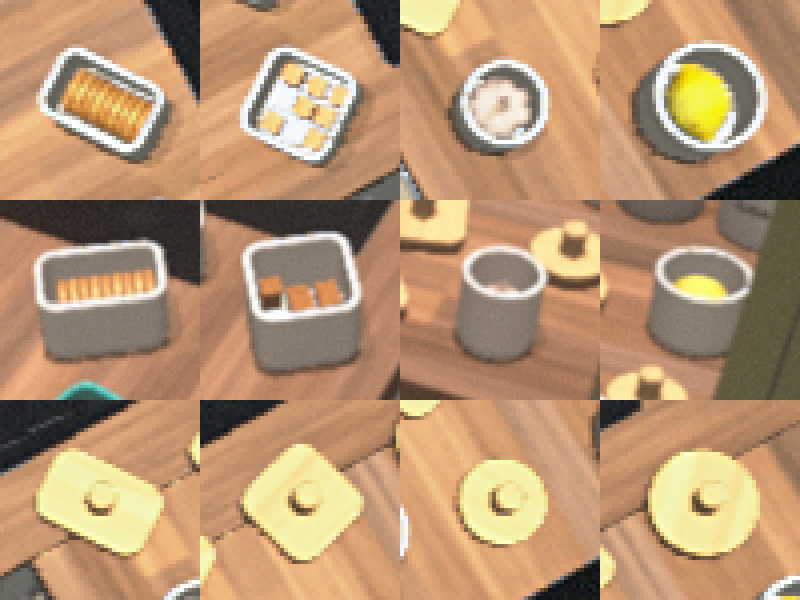

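The crops confirm the choice. Top row: bright white rims of the oblong jar (biscuits), square (lumps), small round (garlic) and large round (lemon). Bottom row: oblong, square, small round and large round lids, knobs up. Now I'll measure the rims and boards.

```bash
cat >> h.py <<'E'
def fit(cam,img,c,z,kind,round_,r=32):
    """rim ('jar') or board ('lid') of the blob at pixel c, on the plane z: centre, size, long-side angle"""
    hsv=cv2.cvtColor(img,cv2.COLOR_BGR2HSV)
    m=cv2.inRange(hsv,(0,0,205),(180,45,255)) if kind=="jar" else cv2.inRange(hsv,(21,40,190),(36,255,255))
    w=np.zeros_like(m); x,y=int(c[0]),int(c[1]); w[y-r:y+r,x-r:x+r]=m[y-r:y+r,x-r:x+r]
    cs,_=cv2.findContours(w,cv2.RETR_EXTERNAL,cv2.CHAIN_APPROX_NONE)
    k=max((q for q in cs),key=lambda q:cv2.contourArea(cv2.convexHull(q)))
    P=(onto(cam,cv2.convexHull(k).reshape(-1,2).astype(float),z)*1000).astype(np.float32)
    if round_:
        (x,y),(a,b),t=cv2.fitEllipse(P) if len(P)>5 else cv2.minAreaRect(P); t=0
    else:
        (x,y),(a,b),t=cv2.minAreaRect(P)
        if a<b: t+=90
    return np.round([x,y,a,b,(t+90)%180-90],1)
E
cat > d.py <<'E'
N=["oblong","square","small","large"]; H=[.06,.062,.074,.068]
JT=[(232,235),(250,273),(386,267),(461,241)]; JS=[(210,287),(264,308),(404,226),(445,178)]
LT=[(362,237),(399,224),(421,260),(436,208)]
E
python3 - <<'E'
from h import *; from d import *
top=cv2.imread("pics/top0.png"); sc=cv2.imread("pics/scene0.png")
for i in range(4):
    print(N[i],"jar",fit("top",top,JT[i],H[i],"jar",i>1,22),fit("scene",sc,JS[i],H[i],"jar",i>1,36),"lid",fit("top",top,LT[i],.017,"lid",i>1,21))
E
```

```text
oblong jar [529.3 416.8  98.7  63.9  64.8] [524.1 419.9  98.3  65.9  66.2] lid [537.4 -26.6 102.   65.1  64.1]
square jar [397.7 350.5  80.1  80.1  66.9] [393.4 353.5  80.4  81.4 -22.4] lid [ 586.1 -157.1   83.8   81.2   44.6]
small jar [ 426.7 -105.    69.1   70.9    0. ] [ 421.7 -100.9   70.3   71.7    0. ] lid [ 461.8 -231.5   72.8   74.     0. ]
large jar [ 526.  -360.5   90.4   92.     0. ] [ 522.  -355.    89.8   93.6    0. ] lid [ 645.8 -289.1   93.2   95.7    0. ]
```

Top and scene disagree by a steady ~5 mm, which is calibration bias, so I use the mean of the two. Working estimates in mm:

| | Lid | Jar |
|---|---|---|
| small | 459.5, -229.5 | 424, -103 |
| large | 643.5, -287 | 524, -358 |
| square | 584, -155 (45°) | 395.5, 352 (67.3°) |
| oblong | 535, -24.5 (64°) | 526.5, 418.5 (65.5°) |

I start with the small lid.

Call:
send_rows(
  moves="50 0.755 0.988 -0.3 0;50 0.755 0.988 -0.3 0;50 0.755 0.988 -0.3 0;50 0.755 0.988 -0.3 0;50 0.755 0.988 -0.3 0;50 0.755 0.988 -0.3 0;50 0.755 0.988 -0.3 0;50 0.755 0.988 -0.3 0;50 0.755 0.988 -0.3 0;50 0.755 0.988 -0.3 0;50 0.755 0.988 -0.3 0;50 0.755 0.988 -0.3 0",
  force=30,
)

```text
clock: 1.3
position: [0.4587, -0.2306, 0.1416]
tool_rot: [0.979, 0.206, 0.0, 0.0]
wrist_force: [0.1, 0.1, 0.2]
finger_gap: 0.588
grasp_force: 0.0
```

Call:
send_rows(
  moves="50 0 0 -0.15 0;50 0 0 -0.28 0;50 0 0 -0.34 0;50 0 0 -0.38 0;50 0 0 -0.397 0;50 0 0 -0.397 0;20 0 0 -0.397 0;10 0 0 -0.397 0;10 0 0 -0.397 0;10 0 0 -0.397 0;10 0 0 -0.397 0;10 0 0 -0.397 0",
  force=30,
)

```text
clock: 2.5
position: [0.4604, -0.2302, 0.0232]
tool_rot: [0.978, 0.207, 0.001, 0.001]
wrist_force: [0.2, -2.0, 7.1]
finger_gap: 0.267
grasp_force: 29.5
```

Call:
send_rows(
  moves="10 0 0 0.1 0;10 0 0 0.27 0;10 0 0 0.43 0;10 -0.04 0.15 0.43 0;10 -0.08 0.28 0.43 0;10 -0.118 0.422 0.43 0;10 -0.118 0.422 0.43 0;10 -0.118 0.422 0.35 0;10 -0.118 0.422 0.35 0;10 -0.118 0.422 0.35 0;10 -0.118 0.422 0.35 0",
)

```text
clock: 3.6
position: [0.4242, -0.1032, 0.1276]
tool_rot: [0.978, 0.207, 0.0, 0.0]
wrist_force: [0.6, -0.5, -1.2]
finger_gap: 0.272
grasp_force: 29.9
```

```bash
python3 - <<'E'
from h import *
s=read_state(); print(s["position"],s["tool_rot"],s["wrist_force"],s["grasp_force"])
a=grab_frame("top")[:,:,::-1].copy(); b=grab_frame("scene")[:,:,::-1].copy()
cv2.imwrite("pics/top1.png",a); cv2.imwrite("pics/scene1.png",b)
c=lambda im,x,y:cv2.resize(im[y-45:y+45,x-60:x+60],(400,300),interpolation=cv2.INTER_CUBIC)
p=proj("top",[*s["position"]])[0].astype(int); q=proj("scene",[*s["position"]])[0].astype(int); print(p,q)
cv2.imwrite("pics/c2.png",np.hstack([c(a,*p),c(b,*q)]))
E
```

```text
[ 0.42421653 -0.10322447  0.12755776] [9.78426156e-01 2.06596834e-01 7.26270688e-05 1.54270095e-05] [ 0.56442523 -0.54244414 -1.19148169] 29.944334976353275
[388 265] [407 199]
```

View pics/c2.png

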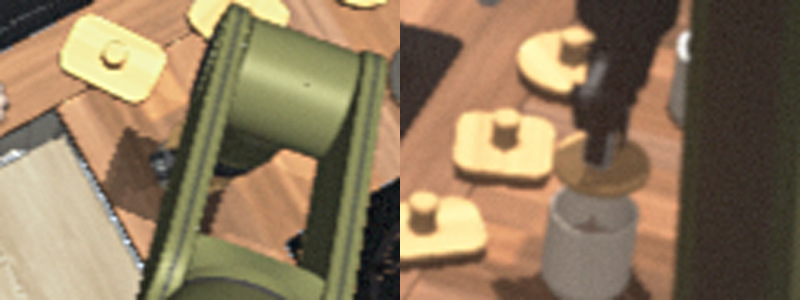

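The left crop shows the arm hiding the lid from the top camera. In the right (scene) crop the lid is held level above the small jar, with its ellipse centred near (603,166) and the jar rim near (591,218). I'll work out the offset with the scene camera alone.

```bash
python3 - <<'E'
from h import *
b=cv2.imread("pics/scene1.png"); q=np.array([407,199])
E=[(556,166),(650,167),(603,195),(632,186),(572,186)]
px=[(q[0]-60+(x-400)/3.3333-.5+.15,q[1]-45+y/3.3333-.35) for x,y in E]
W=onto("scene",px,.1276-.022+.009)  # lower edge of board
print(np.round(W*1000,1)); 
print("centre by circle", np.linalg.lstsq(np.c_[2*W,np.ones(5)],(W**2).sum(1),rcond=None)[0][:2]*1000)
h=cv2.cvtColor(b,cv2.COLOR_BGR2HSV); 
for y in (203,206): print(h[y,386:426].tolist())
print("predicted px lid, rim centre",proj("scene",[.4242,-.1032,.1146]),proj("scene",[.4217,-.1009,.074]))
E
```

```text
[[ 442.8  -73.7]
 [ 400.8 -132.7]
 [ 395.9  -78.9]
 [ 391.4 -104.7]
 [ 417.4  -67. ]]
centre by circle [ 424.12686102 -103.27116034]
[[24, 83, 254], [24, 80, 254], [24, 82, 254], [23, 87, 254], [24, 84, 255], [24, 86, 255], [18, 115, 228], [14, 120, 168], [14, 117, 161], [14, 125, 159], [15, 121, 162], [15, 119, 163], [15, 120, 161], [16, 126, 160], [14, 120, 162], [14, 114, 152], [14, 98, 136], [11, 78, 105], [13, 71, 94], [11, 56, 77], [7, 61, 75], [10, 58, 79], [15, 34, 90], [13, 59, 103], [12, 91, 109], [14, 108, 116], [15, 122, 115], [14, 114, 112], [14, 116, 112], [15, 124, 113], [15, 114, 110], [15, 112, 109], [15, 113, 113], [15, 119, 107], [16, 119, 111], [13, 109, 131], [12, 112, 166], [12, 108, 189], [11, 104, 188], [11, 100, 193]]
[[17, 113, 241], [18, 110, 245], [17, 118, 234], [15, 123, 215], [15, 124, 183], [14, 118, 155], [12, 120, 170], [12, 122, 173], [14, 117, 148], [15, 118, 147], [15, 120, 153], [15, 119, 156], [15, 117, 152], [15, 123, 154], [15, 121, 156], [15, 113, 149], [15, 121, 124], [14, 111, 120], [14, 119, 116], [14, 122, 113], [15, 116, 112], [14, 115, 111], [14, 112, 109], [15, 122, 111], [15, 118, 112], [14, 112, 114], [15, 114, 112], [16, 113, 108], [14, 117, 113], [14, 119, 111], [14, 119, 114], [15, 122, 113], [15, 123, 118], [15, 113, 126], [14, 117, 133], [13, 121, 146], [12, 122, 182], [12, 124, 199], [12, 122, 201], [12, 120, 204]]
predicted px lid, rim centre [[406.9280304  203.12977384]] [[404.97747706 216.2911432 ]]
```

The scene camera puts the lid at (424,-103), matching the TCP, so I trust the scene camera. The jar is then (421.7,-100.9), and I shift by (-2,+2) mm and lower.

Call:
send_rows(
  moves="10 -0.007 0.007 0 0;10 -0.007 0.007 -0.03 0;10 -0.007 0.007 -0.06 0;10 -0.007 0.007 -0.08 0;10 -0.007 0.007 -0.095 0;10 -0.007 0.007 -0.107 0;10 -0.007 0.007 -0.118 0;10 -0.007 0.007 -0.125 0;10 -0.007 0.007 -0.13 0;10 -0.007 0.007 -0.13 0",
)

```text
clock: 4.7
position: [0.4229, -0.1012, 0.0887]
tool_rot: [0.978, 0.207, 0.001, 0.001]
wrist_force: [1.3, -1.3, 3.4]
finger_gap: 0.271
grasp_force: 30.1
```

```bash
python3 - <<'E'
from h import *
s=read_state(); print(s["position"],s["wrist_force"],s["moment"])
b=grab_frame("scene")[:,:,::-1].copy(); cv2.imwrite("pics/scene2.png",b)
x,y=405,215;cv2.imwrite("pics/c3.png",cv2.resize(b[y-40:y+40,x-50:x+50],(500,400),interpolation=cv2.INTER_CUBIC))
E
```

```text
[ 0.4228696  -0.10124838  0.0886809 ] [ 1.30799157 -1.33876143  3.44914343] [-0.29717724 -0.16659448  0.00877319]
```

View pics/c3.png

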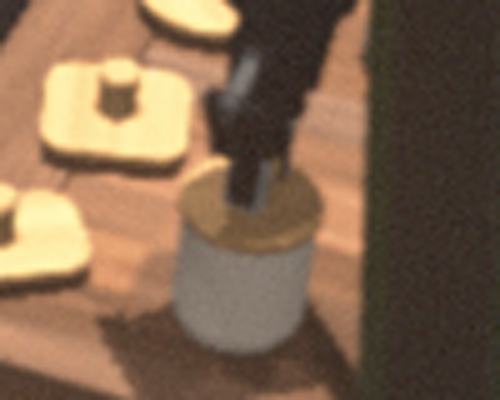

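The lid sits on the jar with light contact (3.4 N). I release it and retreat upward.

Call:
send_rows(
  moves="30 -0 0 0 0;40 0 0 0 0;50 0 0 0 0;50 0 0 0 0;50 0 0 0.05 0;50 0 0 0.15 0;50 0 0 0.3 0;50 0.25 -0.3 0.3 0;50 0.25 -0.3 0.3 0;50 0.25 -0.3 0.3 0;50 0.25 -0.3 0.3 0",
)

```text
clock: 5.85
position: [0.4988, -0.1929, 0.1781]
tool_rot: [0.979, 0.206, 0.001, 0.001]
wrist_force: [0.5, 0.2, -0.2]
finger_gap: 0.583
grasp_force: 0.0
```

```bash
python3 - <<'E'
from h import *; from d import *
s=read_state(); print(s["position"])
a=grab_frame("top")[:,:,::-1].copy();b=grab_frame("scene")[:,:,::-1].copy(); cv2.imwrite("pics/top3.png",a);cv2.imwrite("pics/scene3.png",b)
x,y=420,195;x2,y2=410,235
cv2.imwrite("pics/c4.png",np.hstack([cv2.resize(b[y-60:y+60,x-60:x+60],(400,400)),cv2.resize(a[y2-60:y2+60,x2-60:x2+60],(400,400))]))
E
```

```text
[ 0.49876113 -0.19290144  0.17812271]
```

View pics/c4.png

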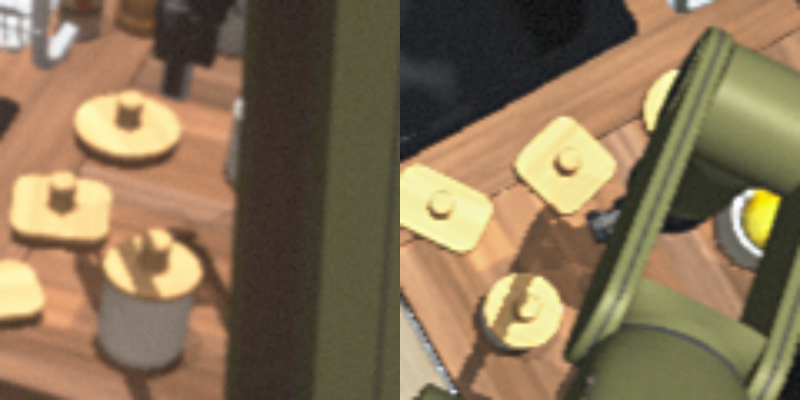

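The small lid lies flat and centred on its jar. Next is the large lid at about (642,-286).

Call:
send_rows(
  moves="50 0.484 -0.317 0 0;50 0.484 -0.317 0 0;50 0.484 -0.317 -0.1 0;50 0.484 -0.317 -0.2 0;50 0.484 -0.317 -0.3 0;50 0.484 -0.317 -0.4 0;50 0.484 -0.317 -0.46 0;50 0.484 -0.317 -0.5 0;50 0.484 -0.317 -0.52 0;50 0.484 -0.317 -0.52 0;50 0.484 -0.317 -0.52 0",
)

```text
clock: 7.05
position: [0.6426, -0.2858, 0.0234]
tool_rot: [0.978, 0.207, 0.001, 0.001]
wrist_force: [-0.3, -0.2, 0.1]
finger_gap: 0.584
grasp_force: 0.0
```

Call:
send_rows(
  moves="20 0 0 0 0;10 0 0 0 0;10 0 0 0 0;10 0 0 0 0;10 0 0 0 0;10 0 0 0 0",
  force=30,
)

```text
clock: 7.65
position: [0.6431, -0.2866, 0.024]
tool_rot: [0.978, 0.207, 0.001, 0.001]
wrist_force: [-0.5, -0.3, 6.4]
finger_gap: 0.268
grasp_force: 29.5
```

Call:
send_rows(
  moves="10 0 0 0.1 0;10 0 0 0.27 0;10 0 0 0.4 0;10 -0.1 -0.06 0.4 0;10 -0.25 -0.14 0.4 0;10 -0.4 -0.23 0.4 0;10 -0.4 -0.23 0.35 0;10 -0.4 -0.23 0.31 0;10 -0.4 -0.23 0.31 0;10 -0.4 -0.23 0.31 0;10 -0.4 -0.23 0.31 0",
)

```text
clock: 8.75
position: [0.5232, -0.3544, 0.1153]
tool_rot: [0.978, 0.208, 0.0, 0.0]
wrist_force: [0.2, 0.1, -0.7]
finger_gap: 0.267
grasp_force: 29.8
```

```bash
cat > look.py <<'E'
from h import *; import sys
s=read_state(); print(s["position"],s["wrist_force"])
a=grab_frame("top")[:,:,::-1].copy(); b=grab_frame("scene")[:,:,::-1].copy()
p=proj("top",s["position"]-[0,0,.02])[0].astype(int); q=proj("scene",s["position"]-[0,0,.02])[0].astype(int); print(p,q)
k=sys.argv[1]; cv2.imwrite(f"pics/top{k}.png",a); cv2.imwrite(f"pics/scene{k}.png",b)
cv2.imwrite(f"pics/c{k}.png",np.hstack([cv2.resize(i[y-40:y+40,x-40:x+40],(400,400),interpolation=cv2.INTER_CUBIC) for i,(x,y) in ((a,p),(b,q))]))
E
python3 look.py 5
```

```text
[ 0.52324538 -0.35437236  0.11534394] [ 0.23244699  0.07476831 -0.74220262]
[463 238] [446 160]
```

View pics/c5.png

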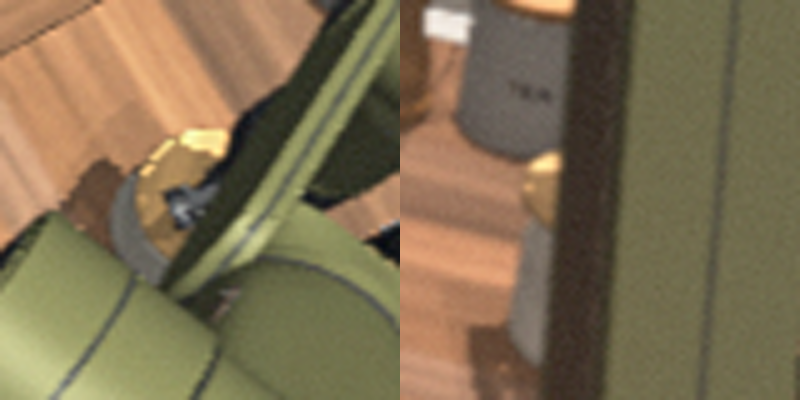

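The left crop (top camera) shows the lid's left edge at about (133,195) over the jar. In the right crop (scene) only the lid's left edge shows, at about (522,193). I'll compare these with the edges predicted for a lid centred on the TCP.

```bash
python3 - <<'E'
from h import *
t=np.linspace(0,2*np.pi,180)
def ring(cam,o,c,z,r): return (proj(cam,np.c_[c[0]+r*np.cos(t),c[1]+r*np.sin(t),0*t+z])-np.array(o)+40+.5)*5
for z in (.1153-.024+.009,.1153-.024+.017):
    P=ring("scene",(446,160),(.5232,-.3544),z,.048); print("scene left",P[P[:,0].argmin()]+[400,0])
    P=ring("top",(463,238),(.5232,-.3544),z,.048); print("top left",P[P[:,0].argmin()],"top",P[P[:,1].argmin()])
# top cam at its own bias: rim at 526,-360.5
P=ring("top",(463,238),(.526,-.3605),.068,.046); print("rim(top cam) left",P[P[:,0].argmin()])
P=ring("scene",(446,160),(.522,-.355),.068,.046); print("rim(scene cam) left",P[P[:,0].argmin()]+[400,0])
E
```

```text
scene left [523.05355306 191.36361442]
top left [135.78593516 200.91810912] top [204.18567941 132.52558896]
scene left [525.16025986 179.61389465]
top left [139.3426944  198.58489836] top [208.09362829 129.83394021]
rim(top cam) left [133.86414276 206.28978966]
rim(scene cam) left [520.35188691 239.05432629]
```

Both cameras agree the lid is centred on the TCP. I nudge 1.5 mm in -y, between the two rim estimates, and lower.

Call:
send_rows(
  moves="10 -0.002 -0.005 0 0;10 -0.002 -0.005 -0.03 0;10 -0.002 -0.005 -0.05 0;10 -0.002 -0.005 -0.07 0;10 -0.002 -0.005 -0.085 0;10 -0.002 -0.005 -0.095 0;10 -0.002 -0.005 -0.103 0;10 -0.002 -0.005 -0.108 0;10 -0.002 -0.005 -0.11 0;10 -0.002 -0.005 -0.11 0",
)

```text
clock: 9.85
position: [0.523, -0.3583, 0.0839]
tool_rot: [0.978, 0.207, 0.001, 0.002]
wrist_force: [0.9, -3.1, 6.0]
finger_gap: 0.266
grasp_force: 30.5
```

The mouth is pushing the lid in -y, so I ease 2.5 mm that way.

Call:
send_rows(
  moves="10 0 -0.004 0 0;10 0 -0.008 0 0;10 0 -0.008 0 0;10 0 -0.008 0 0",
)

```text
clock: 10.25
position: [0.5226, -0.3592, 0.083]
tool_rot: [0.978, 0.207, 0.001, 0.001]
wrist_force: [3.3, -0.1, 6.0]
finger_gap: 0.268
grasp_force: 30.4
```

Call:
send_rows(
  moves="10 0.004 0 0.003 0;10 0.004 0 0.003 0;30 0.004 0 0.003 0;40 0.004 0 0.003 0;50 0.004 0 0.003 0;50 0.004 0 0.003 0;50 0.004 0 0.06 0;50 0.004 0 0.16 0;50 0.004 0 0.3 0;50 0.1 0.35 0.3 0;50 0.2 0.67 0.3 0;50 0.2 0.67 0.3 0",
)

```text
clock: 11.45
position: [0.5644, -0.2135, 0.1727]
tool_rot: [0.979, 0.206, 0.0, 0.0]
wrist_force: [0.4, -0.8, -0.2]
finger_gap: 0.586
grasp_force: 0.0
```

Call:
send_rows(
  moves="50 0 0.4 0 0;50 0 0.4 0 0;50 0 0.4 0 0;50 0 0.4 0 0;50 0 0.4 0 0",
)

```text
clock: 11.95
position: [0.5643, -0.0944, 0.1722]
tool_rot: [0.978, 0.208, -0.0, 0.0]
wrist_force: [-0.4, 0.6, -0.2]
finger_gap: 0.589
grasp_force: 0.0
```

```bash
python3 - <<'E'
from h import *; from d import *
s=read_state(); print(s["position"])
a=grab_frame("top")[:,:,::-1].copy();b=grab_frame("scene")[:,:,::-1].copy(); cv2.imwrite("pics/top6.png",a);cv2.imwrite("pics/scene6.png",b)
x,y=430,180;x2,y2=430,235
cv2.imwrite("pics/c6.png",np.hstack([cv2.resize(b[y-60:y+60,x-60:x+60],(400,400)),cv2.resize(a[y2-60:y2+60,x2-60:x2+60],(400,400))]))
E
```

```text
[ 0.5643011  -0.09444467  0.17223312]
```

View pics/c6.png

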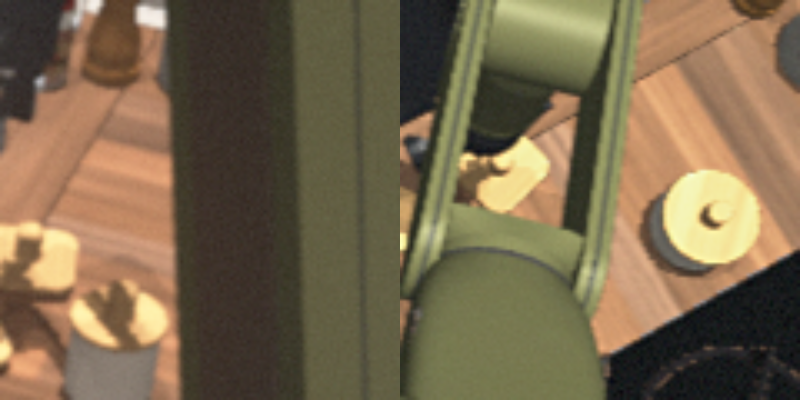

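The large lid lies flat on its jar (top-view crop, disc at about (711,218)). Now the square lid.

Call:
send_rows(
  moves="50 0.065 -0.202 0 0;50 0.065 -0.202 -0.1 0;50 0.065 -0.202 -0.2 0;50 0.065 -0.202 -0.3 0;50 0.065 -0.202 -0.36 0;50 0.065 -0.202 -0.36 0;50 0.065 -0.202 -0.36 0",
)

```text
clock: 12.75
position: [0.5839, -0.1566, 0.0641]
tool_rot: [0.979, 0.206, -0.0, -0.0]
wrist_force: [0.9, -0.2, 0.6]
finger_gap: 0.589
grasp_force: 0.0
```

Call:
send_rows(
  moves="50 0 0.004 -0.06 0;50 0 0.004 -0.11 0;50 0 0.004 -0.136 0;50 0 0.004 -0.136 0;20 0 0.004 -0.136 0;10 0 0.004 -0.136 0;10 0 0.004 -0.136 0;10 0 0.004 -0.136 0;10 0 0.004 -0.136 0;10 0 0.004 -0.136 0",
  force=30,
)

```text
clock: 13.75
position: [0.585, -0.1546, 0.0248]
tool_rot: [0.978, 0.207, 0.001, 0.001]
wrist_force: [-0.4, -1.3, 5.7]
finger_gap: 0.266
grasp_force: 29.6
```

Call:
send_rows(
  moves="10 0 0 0.1 0;10 0 0 0.27 0;10 0 0 0.46 0;10 -0.05 0.15 0.46 0;10 -0.1 0.3 0.46 0.2;10 -0.15 0.45 0.46 0.4;10 -0.2 0.6 0.46 0.6;10 -0.25 0.72 0.46 0.79;10 -0.298 0.833 0.46 0.79;10 -0.298 0.833 0.46 0.79;10 -0.298 0.833 0.46 0.79",
)

```text
clock: 14.85
position: [0.494, 0.0965, 0.1615]
tool_rot: [0.918, 0.396, 0.0, 0.0]
wrist_force: [0.5, -0.4, 0.0]
finger_gap: 0.266
grasp_force: 29.9
```

Call:
send_rows(
  moves="10 -0.06 0.16 0 0;10 -0.12 0.32 0 0;10 -0.18 0.48 0 0;10 -0.25 0.64 0 0;10 -0.328 0.78 0 0;10 -0.328 0.852 0 0;10 -0.328 0.852 -0.1 0;10 -0.328 0.852 -0.188 0;10 -0.328 0.852 -0.188 0;10 -0.328 0.852 -0.188 0;10 -0.328 0.852 -0.188 0",
)

```text
clock: 15.95
position: [0.3977, 0.3515, 0.1062]
tool_rot: [0.919, 0.394, 0.001, -0.0]
wrist_force: [-0.8, 0.2, -0.2]
finger_gap: 0.27
grasp_force: 30.0
```

```bash
python3 look.py 7
```

```text
[0.39769268 0.35151784 0.10618021] [-0.78308469  0.17059163 -0.19278648]
[247 272] [263 290]
```

View pics/c7.png

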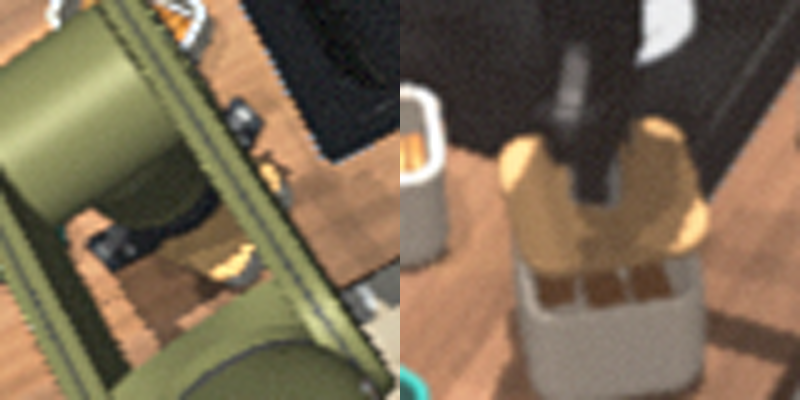

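The left crop (top) is mostly hidden by the arm. In the right crop (scene) the square lid is square to its jar, with its left edge at about x=509 (y=200), right edge at about x=699 (y=180) and bottom edge at about y=277 (x=610). I'll compare with the prediction.

```bash
python3 - <<'E'
from h import *
def edges(c,z,hx,hy,yaw,q):
    y=np.radians(yaw); r=np.array([[np.cos(y),-np.sin(y)],[np.sin(y),np.cos(y)]])
    m=np.array([[1,0],[-1,0],[0,1],[0,-1]])*[hx,hy]
    w=m@r.T+c; return (proj("scene",np.c_[w,0*w[:,0]+z])-q+40.5)*5+[400,0]
q=np.array([263,290])
for z in (.0904,.0984): print("lid mids",np.round(edges([.3970,.3515],z,.042,.042,67.3,q)))
for c in ([.3934,.3535],[.3956,.352]): print("rim mids",np.round(edges(c,.062,.04,.04,67.3,q)))
# observed lid edges -> world, lower edge plane
O=np.array([(509,200),(699,180),(610,277)]); px=(O-[400,0])/5+q-40.5
for z in (.0904,.0984): print(np.round(onto("scene",px,z)*1000,1))
E
python3 - <<'E'
import sys; sys.path.insert(0,'.')
from plant import *
print(read_state()["position"])
E
```

```text
lid mids [[510. 212.]
 [697. 183.]
 [621. 266.]
 [588. 132.]]
lid mids [[509. 199.]
 [697. 170.]
 [621. 253.]
 [587. 120.]]
rim mids [[518. 262.]
 [694. 235.]
 [622. 314.]
 [591. 186.]]
rim mids [[518. 258.]
 [694. 230.]
 [623. 309.]
 [591. 182.]]
[[419.7 386.8]
 [381.9 311. ]
 [355.4 375.3]]
[[412.8 390.5]
 [375.4 315.4]
 [349.1 379.1]]
[0.39748676 0.3517274  0.10642889]
```

```bash
python3 - <<'E'
from h import *
h=cv2.imread("pics/scene7.png")
for x in (255,265,275,282): print(x,[(y,*h[y,x].tolist()) for y in range(296,310)])
for y in (285,295): print(y,[(x,h[y,x,2]-h[y,x,0],h[y,x,2]) for x in list(range(268-30,268-16))+list(range(278,290))])
E
```

```text
255 [(296, 79, 113, 150), (297, 80, 116, 149), (298, 82, 116, 152), (299, 83, 118, 152), (300, 89, 122, 157), (301, 82, 116, 155), (302, 84, 124, 160), (303, 87, 122, 157), (304, 73, 106, 133), (305, 58, 80, 107), (306, 44, 64, 92), (307, 43, 60, 90), (308, 46, 64, 92), (309, 45, 66, 95)]
265 [(296, 63, 90, 113), (297, 62, 82, 110), (298, 62, 87, 112), (299, 59, 84, 109), (300, 69, 91, 117), (301, 59, 89, 114), (302, 64, 90, 118), (303, 63, 86, 111), (304, 52, 74, 97), (305, 44, 60, 86), (306, 45, 66, 91), (307, 42, 61, 90), (308, 39, 58, 87), (309, 40, 61, 89)]
275 [(296, 77, 109, 142), (297, 81, 111, 146), (298, 77, 109, 141), (299, 81, 114, 146), (300, 71, 101, 129), (301, 64, 89, 114), (302, 71, 90, 109), (303, 64, 79, 101), (304, 58, 71, 96), (305, 45, 65, 91), (306, 45, 64, 91), (307, 45, 63, 92), (308, 42, 63, 89), (309, 69, 83, 107)]
282 [(296, 147, 214, 251), (297, 124, 184, 237), (298, 99, 144, 189), (299, 80, 107, 141), (300, 88, 108, 134), (301, 98, 113, 133), (302, 109, 120, 137), (303, 112, 123, 139), (304, 106, 119, 133), (305, 110, 120, 135), (306, 109, 120, 129), (30
[... 1243 characters left out ...]
.uint8(183)), (245, np.uint8(70), np.uint8(159)), (246, np.uint8(71), np.uint8(152)), (247, np.uint8(71), np.uint8(161)), (248, np.uint8(76), np.uint8(161)), (249, np.uint8(77), np.uint8(165)), (250, np.uint8(76), np.uint8(165)), (251, np.uint8(77), np.uint8(170)), (278, np.uint8(69), np.uint8(151)), (279, np.uint8(93), np.uint8(198)), (280, np.uint8(109), np.uint8(242)), (281, np.uint8(99), np.uint8(252)), (282, np.uint8(96), np.uint8(253)), (283, np.uint8(105), np.uint8(249)), (284, np.uint8(100), np.uint8(213)), (285, np.uint8(81), np.uint8(182)), (286, np.uint8(80), np.uint8(178)), (287, np.uint8(81), np.uint8(178)), (288, np.uint8(76), np.uint8(172)), (289, np.uint8(75), np.uint8(175))]
```

The lid agrees with the TCP to within about 2 mm, so I correct -2.5 mm in x and lower.

Call:
send_rows(
  moves="10 -0.008 0.002 0 0;10 -0.008 0.002 -0.02 0;10 -0.008 0.002 -0.04 0;10 -0.008 0.002 -0.055 0;10 -0.008 0.002 -0.07 0;10 -0.008 0.002 -0.08 0;10 -0.008 0.002 -0.088 0;10 -0.008 0.002 -0.094 0;10 -0.008 0.002 -0.098 0;10 -0.008 0.002 -0.098 0",
)

```text
clock: 17.05
position: [0.3953, 0.3525, 0.0778]
tool_rot: [0.919, 0.395, 0.002, 0.0]
wrist_force: [0.2, -4.9, 14.2]
finger_gap: 0.264
grasp_force: 31.2
```

Call:
send_rows(
  moves="10 0 -0.004 0.006 0;10 0 -0.004 0.006 0;10 0 -0.004 0.006 0",
)

```text
clock: 17.35
position: [0.3948, 0.3515, 0.0781]
tool_rot: [0.919, 0.395, 0.001, -0.0]
wrist_force: [1.8, -0.6, 7.3]
finger_gap: 0.265
grasp_force: 30.6
```

Next I release, go up, and head back toward the oblong lid.

Call:
send_rows(
  moves="10 0 0 0.004 0;30 0 0 0.004 0;40 0 0 0.004 0;50 0 0 0.004 0;50 0 0 0.004 0;50 0 0 0.06 0;50 0 0 0.16 0;50 0 0 0.3 0;50 0.1 -0.15 0.3 -0.3;50 0.2 -0.3 0.3 -0.6;50 0.3 -0.45 0.3 -0.79;50 0.3 -0.6 0.3 -0.79",
)

```text
clock: 18.55
position: [0.4867, 0.1757, 0.1679]
tool_rot: [0.978, 0.206, 0.002, -0.0]
wrist_force: [0.6, -0.2, -0.7]
finger_gap: 0.587
grasp_force: 0.0
```

```bash
python3 - <<'E'
from h import *; from d import *
s=read_state(); print(s["position"],s["tool_rot"])
a=grab_frame("top")[:,:,::-1].copy();b=grab_frame("scene")[:,:,::-1].copy(); cv2.imwrite("pics/top8.png",a);cv2.imwrite("pics/scene8.png",b)
x,y=250,300;x2,y2=250,260
cv2.imwrite("pics/c8.png",np.hstack([cv2.resize(b[y-60:y+60,x-60:x+60],(400,400)),cv2.resize(a[y2-60:y2+60,x2-60:x2+60],(400,400))]))
E
```

```text
[0.48666817 0.17571308 0.16787854] [ 9.78494711e-01  2.06260200e-01  2.19596847e-03 -9.35040446e-05]
```

View pics/c8.png

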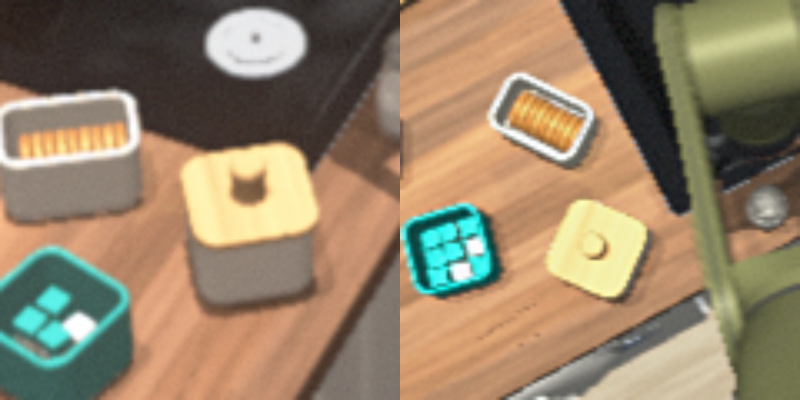

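The square lid sits flat and aligned on its jar. Last is the oblong lid at (535,-25).

Call:
send_rows(
  moves="50 0.04 -0.16 0 0;50 0.08 -0.33 0 0;50 0.12 -0.5 0 0;50 0.161 -0.668 0 0;50 0.161 -0.668 -0.1 0;50 0.161 -0.668 -0.2 0;50 0.161 -0.668 -0.3 0;50 0.161 -0.668 -0.343 0;50 0.161 -0.668 -0.343 0;50 0.161 -0.668 -0.343 0",
)

```text
clock: 19.65
position: [0.5313, -0.0233, 0.0645]
tool_rot: [0.978, 0.207, -0.0, -0.0]
wrist_force: [0.3, -0.6, 0.7]
finger_gap: 0.586
grasp_force: 0.0
```

Call:
send_rows(
  moves="50 0.012 -0.004 -0.06 0;50 0.012 -0.004 -0.11 0;50 0.012 -0.004 -0.137 0;50 0.012 -0.004 -0.137 0;20 0.012 -0.004 -0.137 0;10 0.012 -0.004 -0.137 0;10 0.012 -0.004 -0.137 0;10 0.012 -0.004 -0.137 0;10 0.012 -0.004 -0.137 0;10 0.012 -0.004 -0.137 0",
  force=30,
)

```text
clock: 20.65
position: [0.5359, -0.0253, 0.0244]
tool_rot: [0.978, 0.207, 0.001, 0.0]
wrist_force: [-0.3, -0.1, 6.8]
finger_gap: 0.268
grasp_force: 29.6
```

Call:
send_rows(
  moves="10 0 0 0.1 0;10 0 0 0.27 0;10 0 0 0.46 0;10 0 0.15 0.46 0.05;10 0 0.3 0.46 0.05;10 0 0.45 0.46 0.05;10 0 0.6 0.46 0.05;10 0 0.75 0.46 0.05;10 0 0.9 0.46 0.05;10 0 0.9 0.46 0.05;10 0 0.9 0.46 0.05",
)

```text
clock: 21.75
position: [0.534, 0.2456, 0.1608]
tool_rot: [0.975, 0.22, -0.001, 0.0]
wrist_force: [0.5, -0.3, -0.4]
finger_gap: 0.271
grasp_force: 29.9
```

Call:
send_rows(
  moves="10 -0.01 0.15 0 0;10 -0.024 0.3 0 0;10 -0.024 0.45 0 0;10 -0.024 0.576 0 0;10 -0.024 0.576 -0.1 0;10 -0.024 0.576 -0.189 0;10 -0.024 0.576 -0.189 0;10 -0.024 0.576 -0.189 0;10 -0.024 0.576 -0.189 0",
)

```text
clock: 22.65
position: [0.529, 0.4171, 0.1063]
tool_rot: [0.976, 0.218, 0.001, -0.0]
wrist_force: [-0.2, 0.4, -0.2]
finger_gap: 0.266
grasp_force: 30.0
```

```bash
python3 look.py 9
```

```text
[0.52901748 0.41705144 0.10625171] [-0.17540232  0.36751429 -0.23845158]
[229 232] [208 268]
```

View pics/c9.png

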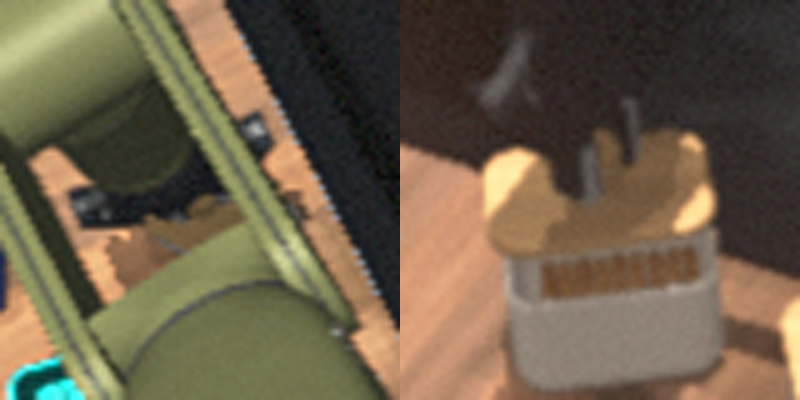

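The right crop (scene) shows the oblong lid above its jar, with its left edge at about x=484 (y=200), right edge at about x=716 (y=200) and bottom edge running from about (500,253) to (700,232). I'll compare with the prediction.

```bash
python3 - <<'E'
from h import *
def edges(c,z,hx,hy,yaw,q):
    y=np.radians(yaw); r=np.array([[np.cos(y),-np.sin(y)],[np.sin(y),np.cos(y)]])
    m=np.array([[1,0],[-1,0],[0,1],[0,-1],[.7,1],[-.7,1]])*[hx,hy]
    w=m@r.T+c; return (proj("scene",np.c_[w,0*w[:,0]+z])-q+40.5)*5+[400,0]
q=np.array([208,268])
print("lid",np.round(edges([.529,.4171],.0909,.051,.034,65.5,q)).tolist())
print("lid top",np.round(edges([.529,.4171],.0989,.051,.034,65.5,q)).tolist())
for c in ([.5241,.4199],[.5267,.4184]): print("rim",np.round(edges(c,.06,.049,.032,65.5,q)).tolist())
O=np.array([(484,205),(716,195)]); print(np.round(onto("scene",(O-[400,0])/5+q-40.5,.095)*1000,1))
print(read_state()["position"])
E
```

```text
lid [[490.0, 210.0], [714.0, 182.0], [608.0, 247.0], [597.0, 146.0], [528.0, 257.0], [688.0, 237.0]]
lid top [[488.0, 197.0], [713.0, 170.0], [607.0, 234.0], [596.0, 134.0], [526.0, 245.0], [687.0, 225.0]]
rim [[501.0, 266.0], [714.0, 239.0], [614.0, 301.0], [603.0, 205.0], [538.0, 311.0], [689.0, 291.0]]
rim [[501.0, 261.0], [714.0, 235.0], [614.0, 296.0], [603.0, 201.0], [538.0, 306.0], [689.0, 287.0]]
[[550.4 465.9]
 [496.1 376.2]]
[0.52905946 0.41756413 0.10664415]
```

```bash
python3 - <<'E'
from h import *
a=cv2.imread("pics/scene0.png").astype(int);b=cv2.imread("pics/scene9.png").astype(int);c=cv2.imread("pics/scene8.png").astype(int)
for y in (288,295):
  for n,i in (("0",a),("8",c),("9",b)):
    print(y,n,[i[y,x].sum()//3 for x in range(184,198)],[i[y,x].sum()//3 for x in range(224,238)])
E
```

```text
288 0 [np.int64(139), np.int64(141), np.int64(145), np.int64(144), np.int64(143), np.int64(166), np.int64(216), np.int64(241), np.int64(244), np.int64(238), np.int64(239), np.int64(237), np.int64(240), np.int64(248)] [np.int64(122), np.int64(123), np.int64(118), np.int64(120), np.int64(114), np.int64(115), np.int64(109), np.int64(111), np.int64(127), np.int64(133), np.int64(133), np.int64(135), np.int64(148), np.int64(150)]
288 8 [np.int64(145), np.int64(153), np.int64(153), np.int64(153), np.int64(155), np.int64(178), np.int64(228), np.int64(250), np.int64(250), np.int64(246), np.int64(248), np.int64(246), np.int64(247), np.int64(253)] [np.int64(131), np.int64(128), np.int64(130), np.int64(125), np.int64(125), np.int64(124), np.int64(117), np.int64(119), np.int64(132), np.int64(141), np.int64(141), np.int64(144), np.int64(160), np.int64(166)]
288 9 [np.int64(150), np.int64(149), np.int64(161), np.int64(155), np.int64(153), np.int64(147), np.int64(151), np.int64(153), np.int64(143), np.int64(134), np.int64(127), np.int64(126), np.int64(128), np.int64(142)] [np.int64(130), np.int64(13
[... 761 characters left out ...]
4(134), np.int64(134), np.int64(132), np.int64(134), np.int64(133)] [np.int64(129), np.int64(130), np.int64(129), np.int64(133), np.int64(127), np.int64(126), np.int64(119), np.int64(115), np.int64(118), np.int64(132), np.int64(138), np.int64(136), np.int64(137), np.int64(146)]
295 9 [np.int64(152), np.int64(139), np.int64(131), np.int64(127), np.int64(109), np.int64(98), np.int64(109), np.int64(130), np.int64(131), np.int64(134), np.int64(133), np.int64(132), np.int64(131), np.int64(130)] [np.int64(131), np.int64(127), np.int64(129), np.int64(127), np.int64(125), np.int64(126), np.int64(116), np.int64(113), np.int64(102), np.int64(83), np.int64(75), np.int64(73), np.int64(71), np.int64(69)]
```

The jar has not moved. I correct (-3.3,+1) mm and lower.

Call:
send_rows(
  moves="10 -0.011 0.003 0 0;10 -0.011 0.003 -0.02 0;10 -0.011 0.003 -0.04 0;10 -0.011 0.003 -0.06 0;10 -0.011 0.003 -0.075 0;10 -0.011 0.003 -0.085 0;10 -0.011 0.003 -0.093 0;10 -0.011 0.003 -0.099 0;10 -0.011 0.003 -0.102 0;10 -0.011 0.003 -0.102 0",
)

```text
clock: 23.75
position: [0.5259, 0.4187, 0.0755]
tool_rot: [0.976, 0.219, 0.002, -0.0]
wrist_force: [2.3, -1.4, 3.6]
finger_gap: 0.26
grasp_force: 30.5
```

Call:
send_rows(
  moves="10 0 0 0 0;30 0 0 0 0;40 0 0 0 0;50 0 0 0 0;50 0 0 0 0;50 0 0 0.06 0;50 0 0 0.16 0;50 0 0 0.3 0;50 0 -0.16 0.4 0;50 0 -0.33 0.4 0;50 0 -0.5 0.4 0;50 0 -0.5 0.4 0",
)

```text
clock: 24.95
position: [0.5234, 0.2637, 0.1944]
tool_rot: [0.976, 0.218, -0.001, 0.001]
wrist_force: [0.4, 0.3, -0.9]
finger_gap: 0.586
grasp_force: 0.0
```

```bash
python3 - <<'E'
from h import *; from d import *
a=grab_frame("top")[:,:,::-1].copy();b=grab_frame("scene")[:,:,::-1].copy(); cv2.imwrite("pics/top10.png",a);cv2.imwrite("pics/scene10.png",b)
cv2.imwrite("pics/c10.png",np.hstack([cv2.resize(b[225:345,170:290],(400,400)),cv2.resize(a[195:315,190:310],(400,400))]))
t6=cv2.imread("pics/top6.png")
for i,(im,r) in enumerate([(a,22),(a,21),(cv2.imread("pics/top3.png"),17),(t6,22)]):
    o=fit("top",cv2.imread("pics/top0.png"),JT[i],H[i],"jar",i>1,22)
    print(N[i],"rim",o,"board",fit("top",im,JT[i],H[i]+.008,"lid",i>1,r))
E
```

```text
oblong rim [529.3 416.8  98.7  63.9  64.8] board [527.6 419.2 101.5  67.2  66.3]
square rim [397.7 350.5  80.1  80.1  66.9] board [394.1 352.   82.3  80.9  66.3]
small rim [ 426.7 -105.    69.1   70.9    0. ] board [ 420.5 -112.1   52.9   73.     0. ]
large rim [ 526.  -360.5   90.4   92.     0. ] board [ 524.2 -357.6   93.2   95.1    0. ]
```

View pics/c10.png

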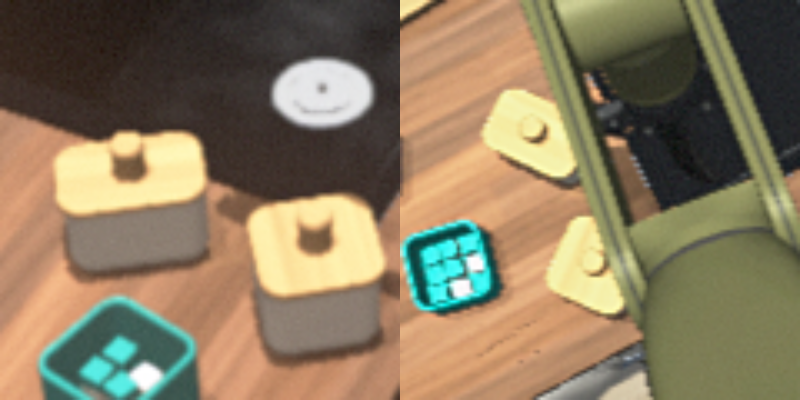

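The oblong and square lids are flat and aligned. One last look at the round ones and the shaker.

```bash
python3 - <<'E'
from h import *; from d import *
b=cv2.imread("pics/scene10.png"); a=cv2.imread("pics/top10.png")
cv2.imwrite("pics/c11.png",np.hstack([cv2.resize(b[140:290,300:480],(480,400)),cv2.resize(a[200:320,370:490],(320,320)).repeat(1,0) if 0 else cv2.resize(a[195:345,370:490],(320,400))]))
for i in (2,3): print(N[i],fit("top",a,JT[i],H[i]+.008,"lid",True,20),fit("top",cv2.imread("pics/top0.png"),JT[i],H[i],"jar",True,22))
E
```

```text
small [ 424.2 -103.1   72.8   74.4    0. ] [ 426.7 -105.    69.1   70.9    0. ]
large [ 524.3 -357.6   93.2   95.2    0. ] [ 526.  -360.5   90.4   92.     0. ]
```

View pics/c11.png

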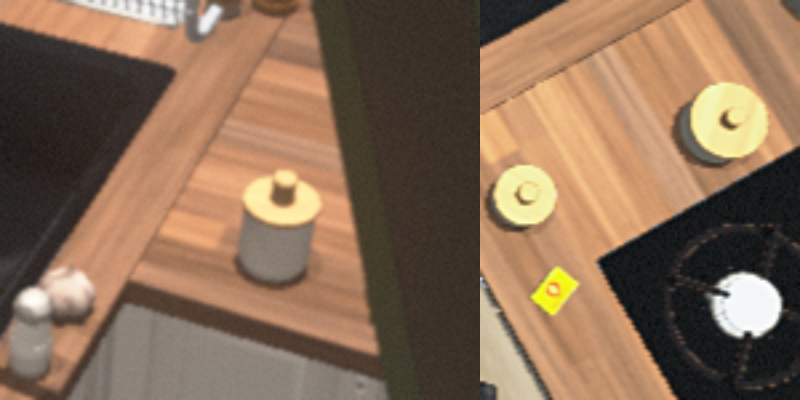

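All four lids lie flat, and the shaker still stands at about (30,335). I'm handing in.

```bash
python3 -c "
from plant import *
print(close_job())"
```

```text
the job is handed in; nothing more can be done
None
```

All four lids are on their matching jars and look flat on the rims in the last pictures. The jars and salt shaker appear undisturbed, and I handed the job in at about 25 s; the hand-in returned no verdict.

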